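Load the wire spool and hold the tension arm for threading

TASK

Get the wire payoff stand ready for threading: lower the full spool of copper wire (not the empty one) over the spindle until it sits on the platter, without dropping it, and let it go. Then draw the sprung tension arm round towards the two fixed guide rollers, all the way to its stop, without letting it snap back, and finish while still holding it against the stop so that a colleague can thread the wire. Leave the empty spool, the multimeter and the fan where they are.

Things in the scene. Friction and masses are not known exactly. Their poses are not given: they have to be found in the camera images.
- full_spool: Full spool of copper wire, standing upright on the table: two black plastic flanges 60 mm in diameter and 5 mm thick, 50 mm tall overall, wound with bright copper wire to 52 mm in diameter between them; upright through bore 16 mm in diameter; about 0.24 to 0.42 kg. Origin at the centre of its underside, z up along the bore. It may stand left or right of the stand, with the empty spool on the other side. Can be gripped across the top flange (60 mm wide) from above.
- empty_spool: Empty spool of the same flange size and height (60 mm, 50 mm tall) but with only its bare black core, 30 mm in diameter, between the flanges; 0.05 kg. Origin at the centre of its underside. To be left alone.
- multimeter: Yellow hand multimeter, 170 mm long (its x), 88 mm wide and 40 mm thick (47 mm over its dial), lying on its back on the table. Origin at the centre of its underside. To be left alone.
- fan: Black axial fan, 80 x 80 x 25 mm, lying flat on the table. Origin at the centre of its underside. To be left alone.
- stand: Wire payoff stand, fixed to the table: grey base plate 250 mm (its x) by 350 mm (its y), top 14 mm above the table. Origin at the plate's centre at table height; its x axis points roughly away from the robot, its y axis to the robot's left. In its frame (mm): spindle at (-20, 125), arm pivot at (-20, 25), two fixed guide rollers (24 mm in diameter, tops 91 mm above the table) at (95, -25) and (95, -145). Nothing on the stand except the spindle is taller than 92 mm.
- platter (a point): Centre of the top face of the round steel platter (68 mm in diameter, top 45 mm above the table) that the spool must sit on; the spindle rises from here. Axes as those of the stand.
- spindle_tip (a point): Top of the vertical steel spindle: 10 mm in diameter with a tapered tip, 62 mm above the platter, 107 mm above the table. The spool's bore passes over it with 3 mm to spare all round.
- tension_arm (a joint): Angle of the sprung tension arm about its vertical pivot, rad: 0 at its rest pin (where the spring holds it), growing counter-clockwise seen from above, 1.15 at its stop. The spring pulls it back to 0; at the roller it takes about 2.3 N to start and 6.2 N at the stop. It springs back if let go.
- pivot_axis (a point): Point on the arm's vertical pivot axis, 56 mm above the table. The arm is a flat aluminium bar 16 mm wide, its top 52 mm above the table, from here to the roller. Axes as those of the stand.
- roller_top (a point): Centre of the top of the guide roller that stands upright on the free end of the tension arm, 130 mm from the pivot axis; x axis along the arm from pivot to roller, z up. The roller turns freely on a vertical axis; it is 32 mm tall (its top 88 mm above the table), 24 mm in diameter over its two 4 mm flanges and 18 mm between them, and can be pinched from above. It moves with the arm; at the stop it stands at (47, -87) mm in the stand's frame, free of the fixed guide rollers.

How it is judged:
By the outcome, as a careful person would: the job done as asked, in the order asked, and still so for the second after the job is handed in, while the arm keeps its last pose, push and grip.
It also fails if it takes over 64 s, if anything falls off the work surface, if the arm or the gripper's body presses on something with over 40 N, if the wrist force passes 120 N, or if a joint passes its speed limit or range.

ROBOT

A 6-joint arm with a two-finger parallel gripper is mounted at the origin on the work surface. World frame = base frame: x ahead of the robot, y to its left, z up, the work surface at z = 0. Lengths are in mm, angles in rad, forces in N, time in s.
With the tool pointing down it reaches from about 250 to 775 mm from the base axis. Payload 4 kg.
Tool frame: the origin (TCP) lies midway between the tips of the shut fingers; the grasp point (between the pads) lies 19 mm behind it; z points along the fingers, y is the line along which they close (so a half turn about z gives the same grasp; the last joint's range is limited). The gripper opens to 85 mm and grips with 20 to 120 N. Pads are 22 mm wide; open, the fingers measure 114 mm over their backs; the gripper's body (76 mm by 85 mm) begins 54 mm behind the grasp point. The pads swing forward as they close: fully open they stand 13 mm farther back than shut.
Start: joints at [-1.365, 0.087, 1.371, -0, 1.684, -0.103], TCP at [167.151, -524.002, 231.341] pointing down, gripper open.
Joint ranges: [-3.1, 3.1], [-0.76, 2.03], [0.27, 2.55], [-1.08, 4.22], [0.17, 2.65], [-2.57, 2.57]. Speed limits (rad/s): [2.79, 2.79, 3.14, 3.14, 3.14, 3.14].

INTERFACE

Orientations are given as a unit quaternion [x, y, z, w].
In Python, from cell import bot, eyes, workorder gives the robot as it stands. The module is installed in compiled form; this text tells all that it offers.
- The arm moves only by the shell command python3 -m handwheel 'ROWS' [FORCE]. ROWS is JSON, a list that holds one entry, the list of rows, each a list of 7 numbers: the shift along the tool's x, y, z each as a share of 30 cm, from -1 to 1, then the turn, a rotation vector about the tool's x, y, z each as a share of 60 degrees, from -1 to 1, then the opening, from 0 (shut) to 1 (fully open). In form: [[[tx, ty, tz, wx, wy, wz, fingers], ...]]. A call has 1 to 10 rows; each row shifts and turns the commanded pose from where the row before left it, along the tool's axes as they then stand; what a row does not reach is not made up. A row lasts 1/8 s, in which the tool goes at most 62.5 mm and 10.7 degrees, less where a joint would pass 70% of its speed; a pose out of reach is approached as far as the arm can. A call with a number of a shift or a turn outside -1 to 1 is refused whole. A call with a gripper value outside its range is refused whole. The fingers move at their own pace and stop on an object; FORCE is the grip in N (left out, the last holds). Time passes only in rows, so rows that do not move let the fingers close. It gives the time, the measured TCP pose, the force, the opening and the grip force at its end, in the units of the state.
- bot.get_obs(): the state, without advancing time (a new reading comes with each control period).
- eyes.grab_frame(name): name is "side" or "top" or "wrist"; returns a dict with "image" (420x560x3 uint8, red, green, blue), "fx", "fy", "cx", "cy" (pixels), "k1" (the pictures are not rectified: a ray, as slopes to the right and down, at radius r is drawn at 1 + k1 r^2 times it, then the intrinsics apply), "T" (4x4, takes a point from camera to world coordinates); the wrist camera has in their place "hand_eye" (4x4, takes a point from camera to tool coordinates, whose origin is the TCP and whose axes are the flange's). Camera axes: x right, y down, z forward; pixel columns grow to the right and rows downward; lengths in mm; the calibration is good to about 2 mm. A picture is of the moment at which its call begins: read the wrist's pose just before it. There is no depth.
- workorder.hand_in(): hands the job in; it is judged then, once.
The state is a dict: "time": time; "joints": joint angles; "joint_velocities": joint speeds; "tau": joint torques, N m; "eef_pos": TCP position; "tool_rot": TCP orientation; "ft_force": force on the tool from outside, world axes, zero at the start; "moment": the same for the moment, N m; "finger_gap": finger opening in mm; "grip_force": force on a finger pad.
Only numpy, scipy, OpenCV 4.12 (cv2) and the standard library are available. Lean on these libraries where they do the work, as an engineer would, in place of code of your own. Each camera call takes 0.05 s, during which the arm holds its last target. There are 200 camera calls.

## Working session

There is one attempt and no reset: what is moved stays moved. The work goes in short steps, Python scripts to look and compute and a shell command to move; the robot and the scene stay as the last step left them, time stands still between calls to the robot, and variables do not carry over. Pictures are saved under pics/ and viewed, at most 10 in all, crops included, and the job is handed in when it is done.

```bash
mkdir -p pics; python3 - <<'E'
from cell import bot,eyes
import cv2,numpy as np
o=bot.get_obs();print(o)
ims=[]
for n in("top","side"):
    f=eyes.grab_frame(n);cv2.imwrite(f"pics/{n}0.png",f["image"][:,:,::-1]);np.save(f"{n}0.npy",f,allow_pickle=True)
    print(n,f["fx"],f["fy"],f["cx"],f["cy"],f["k1"],f["T"].round(3).tolist())
f=eyes.grab_frame("wrist");print(f["fx"],f["k1"],f["hand_eye"].round(3).tolist())
E
```

```text
{'time': 0.0, 'joints': array([-1.36513900e+00,  8.79724314e-02,  1.37229197e+00, -3.44612564e-05,
        1.68357974e+00, -1.03103231e-01]), 'joint_velocities': array([-0.00027446,  0.00019284, -0.00099129, -0.00018367, -0.00091267,
       -0.0002218 ]), 'tau': array([ 1.67225789e-04, -3.51859939e+01, -3.13277221e+01, -1.90319556e-04,
        1.06063581e-02, -7.83527696e-06]), 'eef_pos': array([ 167.01289591, -523.50127163,  230.11045789]), 'tool_rot': array([ 9.88106683e-01,  1.53765783e-01, -7.48003442e-05, -1.12338645e-03]), 'ft_force': array([-0.8640001 ,  0.32633284,  0.13246331]), 'moment': array([-0.01430259,  0.01571962, -0.0015367 ]), 'grip_force': 0.0, 'finger_gap': 85.44210527668238}
top 473.58192336070925 473.58192336070925 286.33865947688327 210.28358037345882 6.012443599443363e-05 [[0.005, -0.982, 0.187, 303.642], [-1.0, -0.007, -0.01, -6.152], [0.011, -0.187, -0.982, 1458.832], [0.0, 0.0, 0.0, 1.0]]
side 544.5944242668621 544.5944242668621 279.58617382915486 205.95221083631603 -0.13312694591318458 [[-0.852, -0.381, 0.359, 103.979], [-0.523, 0.618, -0.587, 752.608], [0.002, -0.688, -0.726, 1021.981], [0.0, 0.0, 0.0, 1.0]]
344.6367960716565 0.0012229451313257086 [[0.0, -0.96, -0.281, 71.933], [1.0, 0.0, 0.0, -0.457], [-0.0, -0.281, 0.96, -143.829], [0.0, 0.0, 0.0, 1.0]]
```

View pics/top0.png

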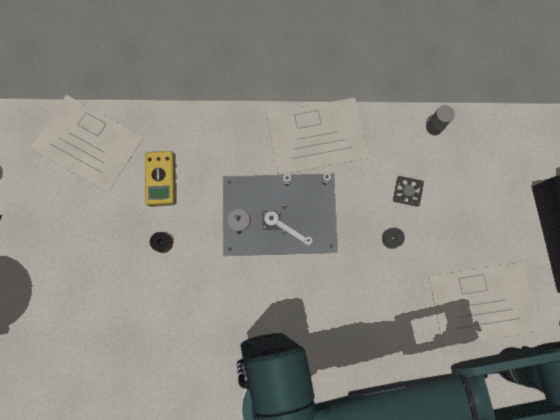

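View pics/side0.png

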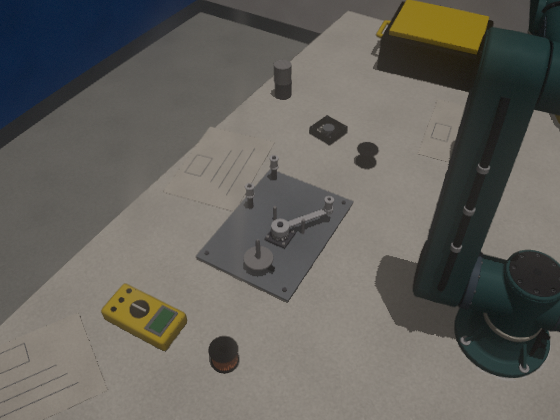

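The full spool (copper visible) is on the left, at top px (161,242) and side px (224,355). The empty one is at top px (393,238), and the stand's spindle is near top px (238,219).

```bash
cat > h.py <<'E'
import numpy as np,cv2
from cell import bot,eyes
from scipy.spatial.transform import Rotation as R
def T_of(f,o=None):
    if "T" in f: return f["T"]
    M=np.eye(4);M[:3,:3]=R.from_quat(o["tool_rot"]).as_matrix();M[:3,3]=o["eef_pos"]
    return M@f["hand_eye"]
def cam(f): return np.array([[f["fx"],0,f["cx"]],[0,f["fy"],f["cy"]],[0,0,1.]]),np.array([f["k1"],0,0,0.])
def ray(f,uv,T):
    K,d=cam(f);p=cv2.undistortPoints(np.array([[uv]],float),K,d)[0,0]
    return T[:3,3],T[:3,:3]@np.array([p[0],p[1],1])
def onz(f,uv,z,T):
    c,r=ray(f,uv,T);return c+r*(z-c[2])/r[2]
def proj(f,p,T):
    K,d=cam(f);q=np.linalg.inv(T);return cv2.projectPoints(np.array([p],float),cv2.Rodrigues(q[:3,:3])[0],q[:3,3],K,d)[0][0,0]
def tri(rs):
    A=0;b=0
    for c,r in rs:
        r=r/np.linalg.norm(r);P=np.eye(3)-np.outer(r,r);A=A+P;b=b+P@c
    return np.linalg.solve(A,b)
E
python3 - <<'E'
from h import *
f=np.load("top0.npy",allow_pickle=True).item();s=np.load("side0.npy",allow_pickle=True).item()
im=f["image"];T=f["T"]
hsv=cv2.cvtColor(im,cv2.COLOR_RGB2HSV)
print(hsv[240,350],hsv[240,250],hsv[190,240])
# plate: bluish grey
m=((hsv[...,0]>90)&(hsv[...,0]<130)&(hsv[...,1]>15)).astype(np.uint8);m[:160]=0;m[265:]=0;m[:,:210]=0;m[:,350:]=0
m=cv2.morphologyEx(m,cv2.MORPH_CLOSE,np.ones((9,9)))
c=max(cv2.findContours(m,0,2)[0],key=cv2.contourArea)
print(cv2.minAreaRect(c))
b=cv2.boxPoints(cv2.minAreaRect(c));W=np.array([onz(f,x,14,T)[:2] for x in b]);print(b.round(1).tolist(),W.round(1).tolist(),W.mean(0))
print([np.linalg.norm(W[i]-W[i-1]).round(1) for i in range(4)])
ctr=W.mean(0)
for i in range(2):
    e=W[i+1]-W[i];print(np.degrees(np.arctan2(e[1],e[0])))
# dark spool tops
g=cv2.cvtColor(im,cv2.COLOR_RGB2GRAY)
for (u,v) in((161,242),(393,238)):
    p=(g<75).astype(np.uint8);sub=np.zeros_like(p);sub[v-18:v+18,u-18:u+18]=p[v-18:v+18,u-18:u+18]
    c=max(cv2.findContours(sub,0,2)[0],key=cv2.contourArea);e=cv2.minEnclosingCircle(c)
    print(e,cv2.contourArea(c),onz(f,e[0],48,T))
print("side spool",onz(s,(224,345),50,s["T"]))
print("spindle platter",onz(f,(238,219),45,T),"roller top",onz(f,(308,241),88,T),"pivot",onz(f,(271,218),56,T))
E
```

```text
[ 21  21 167] [120   7 113] [ 90   5 108]
((251.0, 244.0), (0.0, 0.0), 0.0)
[[251.0, 244.0], [251.0, 244.0], [251.0, 244.0], [251.0, 244.0]] [[472.9, 87.4], [472.9, 87.4], [472.9, 87.4], [472.9, 87.4]] [472.94820277  87.40369763]
[np.float64(0.0), np.float64(0.0), np.float64(0.0), np.float64(0.0)]
0.0
0.0
((161.0, 241.6875), 11.323644638061523) 330.5 [474.22468233 353.90376687  48.        ]
((392.7408447265625, 238.07591247558594), 10.559306144714355) 293.0 [ 489.50686228 -340.28076666   48.        ]
side spool [478.69017449 351.24925246  50.        ]
spindle platter [545.02229695 126.13142189  45.        ] roller top [474.0852809  -83.09350005  88.        ] pivot [546.86733243  26.11162839  56.        ]
```

```bash
python3 -m handwheel '[[[0,0,0,0,0,0.1475,1],[0,0,0,0,0,0.1475,1],[0.09,-0.16,0,0,0,0,1],[0.09,-0.16,0,0,0,0,1],[0.09,-0.16,0,0,0,0,1],[0.09,-0.16,0,0,0,0,1],[0.09,-0.16,0,0,0,0,1],[0.09,-0.16,0,0,0,0,1],[0.09,-0.16,0,0,0,0,1],[0.09,-0.16,0,0,0,0,1]]]' && python3 -m handwheel '[[[0.09,-0.16,0,0,0,0,1],[0.09,-0.16,0,0,0,0,1],[0.09,-0.16,0,0,0,0,1],[0.09,-0.16,0,0,0,0,1],[0.09,-0.16,0,0,0,0,1],[0,0,0,0,0,0,1],[0,0,0,0,0,0,1]]]'
python3 - <<'E'
from h import *
o=bot.get_obs();f=eyes.grab_frame("wrist");np.save("w1.npy",{"f":f,"o":o},allow_pickle=True)
print(o["eef_pos"],R.from_quat(o["tool_rot"]).as_matrix().round(4).tolist(),o["joints"].round(2))
im=f["image"][:,:,::-1];cv2.imwrite("pics/w1.png",im)
T=T_of(f,o);print("expect tip",proj(f,[545,126,107],T))
E
```

```text
time: 1.4
eef_pos: [383.6, -138.3, 231.2]
tool_rot: [1.0, -0.0, 0.0, 0.0]
ft_force: [1.0, -0.6, 0.1]
finger_gap: 85.4
grip_force: 0.0
time: 2.28
eef_pos: [517.8, 99.8, 230.7]
tool_rot: [1.0, 0.0, -0.001, 0.0]
ft_force: [0.3, 0.0, -0.1]
finger_gap: 85.0
grip_force: 0.0
[517.8454191   99.77285533 230.69870957] [[1.0, 0.0003, -0.0015], [0.0003, -1.0, -0.0008], [-0.0015, 0.0008, -1.0]] [ 0.08  0.04  1.42 -0.    1.68  1.65]
expect tip [246.72860735 167.16487418]
```

View pics/w1.png

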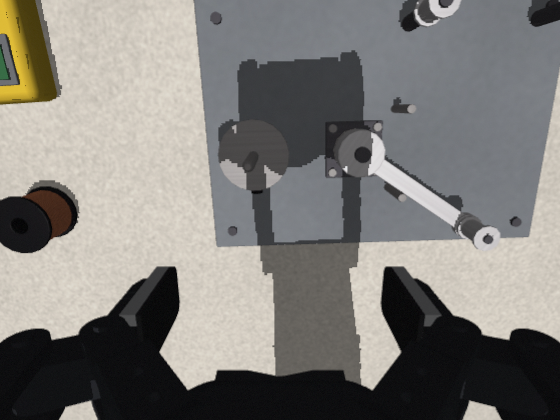

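The wrist view shows the spindle tip near (247,167), matching the estimate. The platter is centred at about (253,155), the roller top is at (487,238), and the full spool is at the left edge, (24,226).

```bash
python3 - <<'E'
from h import *
d=np.load("w1.npy",allow_pickle=True).item();f,o=d["f"],d["o"];T=T_of(f,o)
for n,uv,z in(("roller",(487,238),88),("pivot",(361,153),56),("spool",(24,226),50),("platter",(253.5,155),45),("tip",(247,166),107)):print(n,onz(f,uv,z,T).round(1))
for uv in((195,0),(217,245),(531,236)):print(onz(f,uv,14,T).round(1))
c=f["image"][110:200,205:305,::-1];cv2.imwrite("pics/w1c.png",cv2.resize(c,None,fx=6,fy=6,interpolation=0))
E
```

```text
roller [478.5 -84.   88. ]
pivot [549.6  25.5  56. ]
spool [476.4 354.5  50. ]
platter [546.3 125.2  45. ]
tip [545.9 125.8 107. ]
[685.  178.6  14. ]
[441.3 170.7  14. ]
[ 452.1 -180.3   14. ]
```

View pics/w1c.png

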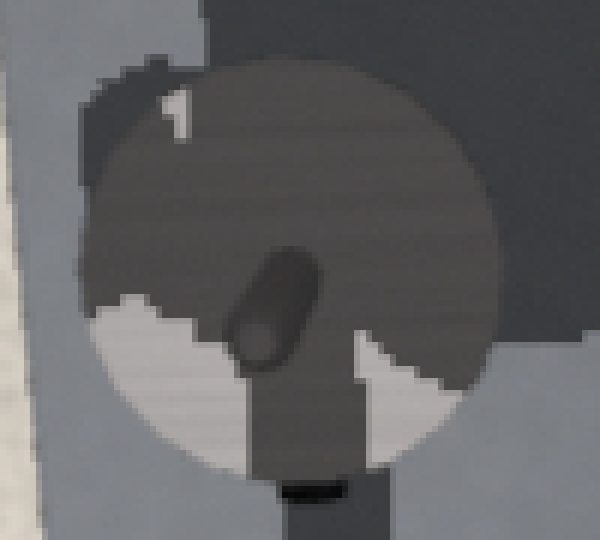

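The crop puts the tip at full-image px (248,167.2) and the platter centre at (253.5,154.7), so the spindle is at about (545.5,125). Next I go above the spool.

```bash
python3 -m handwheel '[[[-0.028,-0.17,0,0,0,0,1],[-0.028,-0.17,0,0,0,0,1],[-0.028,-0.17,0,0,0,0,1],[-0.028,-0.17,0,0,0,0,1],[-0.028,-0.17,0,0,0,0,1],[0,0,0.17,0,0,0,1],[0,0,0.17,0,0,0,1],[0,0,0,0,0,0,1],[0,0,0,0,0,0,1]]]'
python3 - <<'E'
from h import *
o=bot.get_obs();f=eyes.grab_frame("wrist");np.save("w2.npy",{"f":f,"o":o},allow_pickle=True)
print(o["eef_pos"],o["joints"].round(2))
im=f["image"][:,:,::-1];cv2.imwrite("pics/w2.png",im)
T=T_of(f,o);print("expect",proj(f,[476.4,354.5,50],T))
E
```

```text
time: 3.45
eef_pos: [477.6, 354.5, 131.8]
tool_rot: [1.0, -0.001, 0.001, -0.001]
ft_force: [-0.6, 0.1, 0.7]
finger_gap: 85.6
grip_force: 0.0
[477.62311562 354.53259938 131.75938211] [ 0.54  0.22  1.42 -0.    1.5   2.12]
expect [280.75101292 218.84168639]
```

View pics/w2.png

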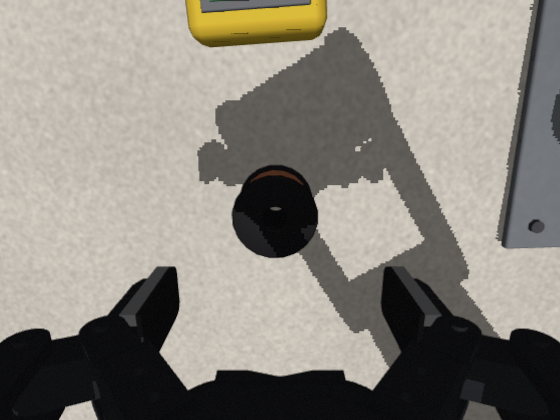

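The spool's top flange is centred at about px (275,214), roughly 2 mm ahead and 4 mm left of the TCP. I correct, descend and grip.

```bash
python3 -m handwheel '[[[0.0065,-0.0133,0,0,0,0,1],[0,0,0.14,0,0,0,1],[0,0,0.14,0,0,0,1],[0,0,0.09,0,0,0,1],[0,0,0,0,0,0,1],[0,0,0,0,0,0,1]]]' 60 && python3 -m handwheel '[[[0,0,0,0,0,0,0.5],[0,0,0,0,0,0,0.5],[0,0,0,0,0,0,0.3],[0,0,0,0,0,0,0.3],[0,0,0,0,0,0,0.3],[0,0,0,0,0,0,0.3],[0,0,0,0,0,0,0.3]]]'
```

```text
time: 4.25
eef_pos: [479.8, 359.9, 20.7]
tool_rot: [1.0, -0.0, 0.002, -0.001]
ft_force: [-0.4, 0.0, -0.5]
finger_gap: 85.4
grip_force: 0.0
time: 5.12
eef_pos: [479.6, 359.3, 21.2]
tool_rot: [1.0, -0.0, 0.002, -0.001]
ft_force: [-0.6, -1.0, 5.2]
finger_gap: 57.0
grip_force: 62.2
```

```bash
python3 -m handwheel '[[[0,0,-0.02,0,0,0,0.3],[0,0,-0.1,0,0,0,0.3],[0,0,-0.15,0,0,0,0.3],[0,0,-0.15,0,0,0,0.3],[0,0,0,0,0,0,0.3],[0,0,0,0,0,0,0.3]]]'
python3 - <<'E'
from h import *
o=bot.get_obs();f=eyes.grab_frame("wrist");np.save("w3.npy",{"f":f,"o":o},allow_pickle=True)
s=eyes.grab_frame("side")
print(o["eef_pos"])
a=cv2.resize(f["image"][170:420,130:430],(600,500));b=s["image"][180:420,120:400]
p=proj(s,o["eef_pos"],s["T"]).astype(int);print(p)
b=cv2.resize(s["image"][max(p[1]-60,0):p[1]+60,p[0]-24:p[0]+24],(200,500))
cv2.imwrite("pics/w3.png",np.hstack([a,b])[:,:,::-1])
E
```

```text
time: 5.88
eef_pos: [477.4, 358.5, 142.8]
tool_rot: [1.0, -0.0, -0.001, 0.001]
ft_force: [0.3, -0.4, -2.9]
finger_gap: 56.7
grip_force: 64.6
[477.40469543 358.51257809 142.81364606]
[218 323]
```

View pics/w3.png

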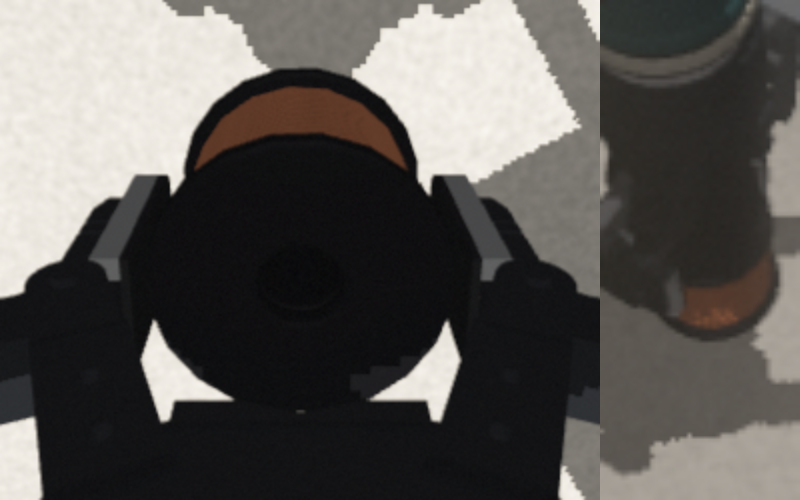

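```bash
python3 - <<'E'
from h import *
d=np.load("w3.npy",allow_pickle=True).item();f,o=d["f"],d["o"];H=f["hand_eye"]
uv=lambda x,y:(130+x/2,170+y/2)
for z in(-27,-29,-31):
  c=onz(f,uv(301,279),z,H);a=onz(f,uv(302,133),z,H);b=onz(f,uv(302,408),z,H);print("bore",c.round(1),"front",a.round(1),"rear",b.round(1),"L/R",onz(f,uv(150,265),z,H).round(1)[1],onz(f,uv(455,265),z,H).round(1)[1])
print("bot flange top-edge front z=16/21", onz(f,uv(302,68),16,H).round(1),onz(f,uv(302,86),16,H).round(1),onz(f,uv(302,68),21,H).round(1))
i=f["image"][170:420,130:430].mean(2); cv2.imwrite("pics/w3b.png",cv2.resize(np.clip(i[95:215,60:240]*5,0,255).astype(np.uint8),None,fx=4,fy=4))
E
```

```text
bore [ -3.   -0.2 -27. ] front [ 27.1  -0.1 -27. ] rear [-33.1   0.  -27. ] L/R -29.2 29.3
bore [ -1.7  -0.2 -29. ] front [ 27.9  -0.1 -29. ] rear [-31.3  -0.  -29. ] L/R -28.7 28.8
bore [ -0.4  -0.2 -31. ] front [ 28.7  -0.1 -31. ] rear [-29.5  -0.  -31. ] L/R -28.2 28.3
bot flange top-edge front z=16/21 [27.4  0.1 16. ] [22.9  0.1 16. ] [26.   0.1 21. ]
```

View pics/w3b.png

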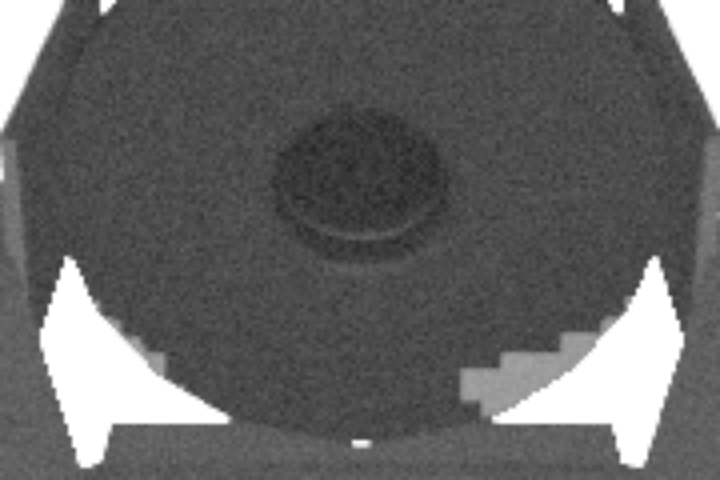

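The bore in the tool frame is at about (-2.0, -0.2), and the spool hangs straight, tilted under 1°. The target TCP over the spindle is (547.6,125).

```bash
python3 -m handwheel '[[[0,0,-0.07,0,0,0,0.3],[0.029,0.097,0,0,0,0,0.3],[0.029,0.097,0,0,0,0,0.3],[0.029,0.097,0,0,0,0,0.3],[0.029,0.097,0,0,0,0,0.3],[0.029,0.097,0,0,0,0,0.3],[0.029,0.097,0,0,0,0,0.3],[0.029,0.097,0,0,0,0,0.3],[0.029,0.098,0,0,0,0,0.3],[0,0,0,0,0,0,0.3]]]' && python3 -m handwheel '[[[0,0,0,0,0,0,0.3],[0,0,0,0,0,0,0.3],[0,0,0,0,0,0,0.3]]]'
python3 - <<'E'
from h import *
d=np.load("w1.npy",allow_pickle=True).item();f=d["f"];T=T_of(f,d["o"]);print(onz(f,(248,167.2),107,T),onz(f,(253.5,154.7),45,T))
o=bot.get_obs();f=eyes.grab_frame("wrist");s=eyes.grab_frame("side");np.save("w4.npy",{"f":f,"o":o,"s":s},allow_pickle=True)
print(o["eef_pos"],R.from_quat(o["tool_rot"]).as_matrix().round(4).tolist())
a=cv2.resize(f["image"][170:420,130:430],(400,333))
p=proj(s,o["eef_pos"],s["T"]).astype(int);print(p)
b=cv2.resize(s["image"][p[1]-40:p[1]+60,p[0]-60:p[0]+60],(400,333))
cv2.imwrite("pics/w4.png",np.hstack([a,b])[:,:,::-1])
E
```

```text
time: 7.22
eef_pos: [547.2, 123.8, 162.8]
tool_rot: [1.0, -0.002, -0.002, 0.001]
ft_force: [0.1, 0.2, -3.8]
finger_gap: 56.6
grip_force: 64.8
time: 7.6
eef_pos: [547.5, 126.6, 165.1]
tool_rot: [1.0, 0.001, -0.0, -0.0]
ft_force: [0.6, -0.3, -2.8]
finger_gap: 56.9
grip_force: 64.8
[544.97274396 125.00780638 107.        ] [546.55673691 125.16511179  45.        ]
[547.48736524 126.64776143 165.09263471] [[1.0, 0.0012, -0.0004], [0.0012, -1.0, 0.0], [-0.0004, -0.0, -1.0]]
[255 221]
```

View pics/w4.png

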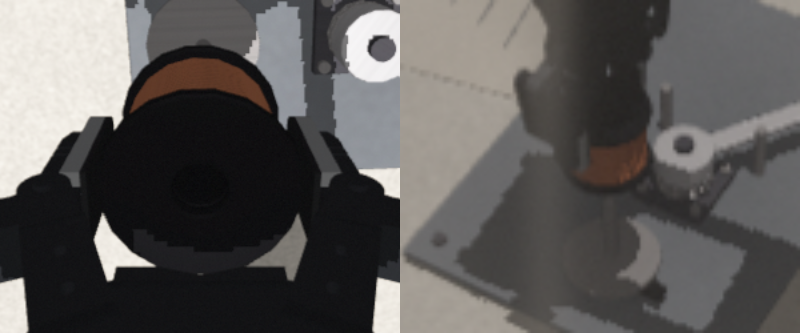

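The platter and spindle sit about 1 mm right of the bore axis, so I correct by that and descend with force checks.

```bash
python3 -m handwheel '[[[0,0.004,0.05,0,0,0,0.3],[0,0,0.05,0,0,0,0.3],[0,0,0.03,0,0,0,0.3],[0,0,0.03,0,0,0,0.3],[0,0,0,0,0,0,0.3],[0,0,0,0,0,0,0.3]]]'
```

```text
time: 8.45
eef_pos: [548.1, 124.7, 117.7]
tool_rot: [1.0, -0.0, 0.0, -0.0]
ft_force: [-0.3, 0.0, -2.9]
finger_gap: 56.8
grip_force: 64.8
```

```bash
python3 -m handwheel '[[[0,0,0.03,0,0,0,0.3],[0,0,0.03,0,0,0,0.3],[0,0,0.03,0,0,0,0.3],[0,0,0.03,0,0,0,0.3],[0,0,0.03,0,0,0,0.3],[0,0,0,0,0,0,0.3],[0,0,0,0,0,0,0.3]]]' && python3 -m handwheel '[[[0,0,0.01,0,0,0,0.3],[0,0,0.007,0,0,0,0.3],[0,0,0,0,0,0,0.3]]]'
```

```text
time: 9.32
eef_pos: [548.0, 124.6, 72.5]
tool_rot: [1.0, -0.0, 0.0, 0.0]
ft_force: [-0.2, 0.5, -3.1]
finger_gap: 57.1
grip_force: 64.8
time: 9.7
eef_pos: [547.6, 124.6, 67.0]
tool_rot: [1.0, -0.0, -0.0, 0.0]
ft_force: [-1.1, -0.5, -3.4]
finger_gap: 56.2
grip_force: 64.8
```

```bash
python3 -m handwheel '[[[0,0,0.003,0,0,0,0.3],[0,0,0,0,0,0,0.3],[0,0,0,0,0,0,0.3]]]'; python3 -m handwheel '[[[0,0,0.003,0,0,0,0.3],[0,0,0,0,0,0,0.3],[0,0,0,0,0,0,0.3]]]'
```

```text
time: 10.07
eef_pos: [547.9, 124.6, 66.4]
tool_rot: [1.0, -0.0, 0.0, 0.0]
ft_force: [0.3, -0.4, -1.8]
finger_gap: 56.8
grip_force: 64.8
time: 10.45
eef_pos: [547.9, 124.6, 66.3]
tool_rot: [1.0, -0.0, 0.0, 0.0]
ft_force: [-2.8, -1.2, 5.5]
finger_gap: 56.6
grip_force: 65.2
```

Contact with the platter: the force went from -3 to +5.5 N. I release gently and rise.

```bash
python3 -m handwheel '[[[0,0,0,0,0,0,0.72],[0,0,0,0,0,0,0.8],[0,0,0,0,0,0,1],[0,0,0,0,0,0,1],[0,0,0,0,0,0,1],[0,0,0,0,0,0,1]]]' && python3 -m handwheel '[[[0,0,-0.03,0,0,0,1],[0,0,-0.08,0,0,0,1],[0,0,-0.15,0,0,0,1],[0,0,-0.15,0,0,0,1],[0,0,-0.1,0,0,0,1],[0,0,0,0,0,0,1],[0,0,0,0,0,0,1]]]'
python3 - <<'E'
from h import *
o=bot.get_obs();f=eyes.grab_frame("wrist");np.save("w5.npy",{"f":f,"o":o},allow_pickle=True)
print(o["eef_pos"]);cv2.imwrite("pics/w5.png",f["image"][:,:,::-1])
E
```

```text
time: 11.2
eef_pos: [547.8, 124.6, 65.4]
tool_rot: [1.0, -0.0, -0.0, 0.0]
ft_force: [0.8, 0.1, 0.8]
finger_gap: 85.7
grip_force: 0.0
time: 12.08
eef_pos: [547.3, 124.6, 217.6]
tool_rot: [1.0, -0.0, -0.001, 0.0]
ft_force: [-0.2, -0.5, 0.6]
finger_gap: 85.5
grip_force: 0.0
[547.3390514  124.55824149 217.61979966]
```

View pics/w5.png

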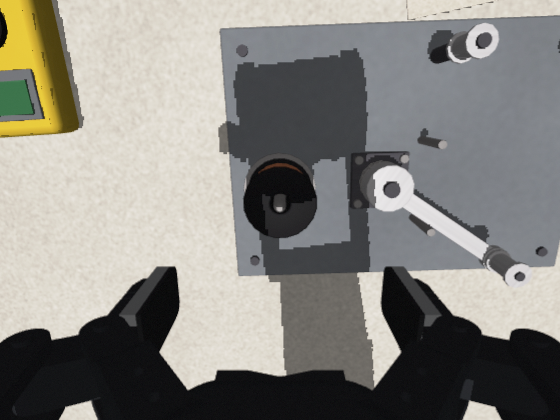

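The spool sits on the platter with the spindle through its bore (px 280,203). The roller top is at (517,276) and the pivot cap at (391,189).

```bash
python3 - <<'E'
from h import *
d=np.load("w5.npy",allow_pickle=True).item();f,o=d["f"],d["o"];T=T_of(f,o)
r=onz(f,(517,276),88,T);p=onz(f,(391,189),56,T);s=onz(f,(280,200),95,T);print(r,p,np.linalg.norm((r-p)[:2]),"spool",s)
print([onz(f,x,91,T).round(1) for x in[(482,40)]])
E
```

```text
[477.46063274 -82.95184843  88.        ] [548.21567868  23.99922582  56.        ] 128.23731441782408 spool [548.28703801 124.846384    95.        ]
[array([665.5, -19.5,  91. ])]
```

```bash
python3 -m handwheel '[[[-0.05,0.05,0,0,0,-0.167,1],[0,0,0,0,0,-0.167,1],[0,0,0,0,0,-0.167,1],[0,0,0,0,0,-0.167,1],[0,0,0,0,0,-0.167,1],[0,0,0,0,0,-0.167,1],[0,0,0,0,0,-0.167,1],[0,0,0,0,0,-0.167,1],[0,0,0,0,0,-0.164,1],[0,0,0,0,0,0,1]]]'
```

```text
time: 13.38
eef_pos: [532.0, 109.5, 216.5]
tool_rot: [0.708, 0.706, -0.001, -0.001]
ft_force: [0.1, -0.0, -0.0]
finger_gap: 85.1
grip_force: 0.0
```

```bash
python3 -m handwheel '[[[-0.161,-0.0455,0,0,0,0,1],[-0.161,-0.0455,0,0,0,0,1],[-0.161,-0.0455,0,0,0,0,1],[-0.161,-0.0455,0,0,0,0,1],[0,0,0.15,0,0,0,1],[0,0,0.1,0,0,0,1],[0,0,0,0,0,0,1],[0,0,0,0,0,0,1]]]'
python3 - <<'E'
from h import *
o=bot.get_obs();f=eyes.grab_frame("wrist");np.save("w6.npy",{"f":f,"o":o},allow_pickle=True)
T=T_of(f,o);print(o["eef_pos"],proj(f,[477.5,-83,88],T));cv2.imwrite("pics/w6.png",f["image"][:,:,::-1])
E
```

```text
time: 14.38
eef_pos: [478.7, -83.6, 144.3]
tool_rot: [0.707, 0.707, 0.0, 0.001]
ft_force: [-0.8, -0.2, -0.3]
finger_gap: 85.5
grip_force: 0.0
[478.69271968 -83.59357604 144.33545735] [277.21339818 228.59391124]
```

View pics/w6.png

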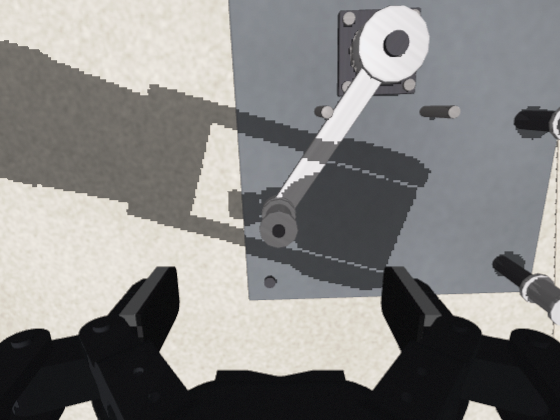

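The roller top is at (278,230), within 1–2 px of the prediction. I descend and pinch, and compute the arc.

```bash
python3 -m handwheel '[[[0,-0.003,0.12,0,0,0,1],[0,0,0.1,0,0,0,1],[0,0,0.07,0,0,0,1],[0,0,0,0,0,0,0.6],[0,0,0,0,0,0,0.3],[0,0,0,0,0,0,0],[0,0,0,0,0,0,0],[0,0,0,0,0,0,0],[0,0,0,0,0,0,0],[0,0,0,0,0,0,0]]]' 50
python3 - <<'E'
from h import *
o=bot.get_obs();e=o["eef_pos"];print(e,o["ft_force"])
th0=np.radians(-123.0);P=e[:2]-130*np.array([np.cos(th0),np.sin(th0)]);print("P",P)
a=th0+np.linspace(0,1.15,13)
q=P+130*np.c_[np.cos(a),np.sin(a)]
print(q[-1]);print((np.diff(q,axis=0)[:,::-1]/300).round(4).tolist())
E
```

```text
time: 15.68
eef_pos: [477.8, -83.7, 58.1]
tool_rot: [0.707, 0.707, 0.0, 0.001]
ft_force: [-2.2, 0.2, 4.3]
finger_gap: 21.6
grip_force: 48.6
[477.83583592 -83.7121359   58.10510575] [-2.2107157   0.15236543  4.28618186]
P [548.63891047  25.31503793]
[619.23281652 -83.84768661]
[[-0.0209, 0.0359], [-0.0174, 0.0377], [-0.0137, 0.0392], [-0.0099, 0.0403], [-0.006, 0.0411], [-0.002, 0.0415], [0.0019, 0.0415], [0.0059, 0.0411], [0.0098, 0.0403], [0.0136, 0.0392], [0.0173, 0.0377], [0.0208, 0.0359]]
```

```bash
python3 -m handwheel '[[[-0.021,0.036,0,0,0,0,0],[-0.0175,0.0375,0,0,0,0,0],[-0.0135,0.039,0,0,0,0,0],[0,0,0,0,0,0,0],[0,0,0,0,0,0,0]]]' && python3 -m handwheel '[[[-0.01,0.0405,0,0,0,0,0],[-0.006,0.041,0,0,0,0,0],[-0.002,0.0415,0,0,0,0,0],[0.002,0.0415,0,0,0,0,0],[0,0,0,0,0,0,0],[0,0,0,0,0,0,0]]]'; python3 -c "
from h import *
e=bot.get_obs()['eef_pos'][:2]-np.array([548.6,25.3]);print(np.hypot(*e),np.arctan2(e[1],e[0])+np.radians(123))"
```

```text
time: 16.3
eef_pos: [511.4, -99.3, 58.1]
tool_rot: [0.707, 0.707, 0.0, 0.0]
ft_force: [-2.6, 1.0, 6.7]
finger_gap: 21.7
grip_force: 48.9
time: 17.05
eef_pos: [560.2, -104.1, 58.1]
tool_rot: [0.707, 0.707, -0.0, 0.0]
ft_force: [-5.1, 0.3, 7.7]
finger_gap: 21.3
grip_force: 49.0
129.95278816109624 0.6652853944871717
```

```bash
python3 -m handwheel '[[[0.006,0.041,0,0,0,0,0],[0.01,0.0405,0,0,0,0,0],[0.0135,0.039,0,0,0,0,0],[0.0173,0.0377,0,0,0,0,0],[0,0,0,0,0,0,0],[0,0,0,0,0,0,0]]]'; python3 -m handwheel '[[[0.01,0.018,0,0,0,0,0],[0,0,0,0,0,0,0],[0,0,0,0,0,0,0]]]'; python3 -c "
from h import *
e=bot.get_obs()['eef_pos'][:2]-np.array([548.6,25.3]);print(np.hypot(*e),np.arctan2(e[1],e[0])+np.radians(123))"
```

```text
time: 17.8
eef_pos: [607.2, -90.7, 58.1]
tool_rot: [0.707, 0.707, -0.001, 0.0]
ft_force: [-6.0, -2.0, 7.1]
finger_gap: 21.6
grip_force: 49.0
time: 18.18
eef_pos: [612.4, -87.9, 58.1]
tool_rot: [0.707, 0.707, -0.001, 0.0]
ft_force: [-5.6, -1.8, 6.9]
finger_gap: 21.2
grip_force: 49.0
129.96414018276224 1.0888486343344896
```

```bash
for i in 1; do python3 -m handwheel '[[[0.0075,0.0125,0,0,0,0,0],[0,0,0,0,0,0,0],[0,0,0,0,0,0,0]]]'; python3 -m handwheel '[[[0.0075,0.0125,0,0,0,0,0],[0,0,0,0,0,0,0],[0,0,0,0,0,0,0]]]'; done
```

```text
time: 18.55
eef_pos: [616.1, -85.8, 58.1]
tool_rot: [0.707, 0.707, -0.001, 0.0]
ft_force: [-5.5, -1.6, 7.0]
finger_gap: 21.1
grip_force: 49.0
time: 18.92
eef_pos: [619.4, -83.7, 58.1]
tool_rot: [0.707, 0.707, -0.002, -0.0]
ft_force: [-6.4, -2.0, 8.0]
finger_gap: 21.6
grip_force: 49.1
```

```bash
python3 -m handwheel '[[[0.004,0.006,0,0,0,0,0],[0,0,0,0,0,0,0],[0,0,0,0,0,0,0]]]'; python3 -m handwheel '[[[0.004,0.006,0,0,0,0,0],[0,0,0,0,0,0,0],[0,0,0,0,0,0,0]]]'
```

```text
time: 19.3
eef_pos: [619.6, -83.6, 58.0]
tool_rot: [0.707, 0.707, -0.004, -0.001]
ft_force: [-10.5, -4.4, 10.3]
finger_gap: 21.3
grip_force: 49.3
time: 19.68
eef_pos: [619.7, -83.5, 57.9]
tool_rot: [0.708, 0.707, -0.006, -0.002]
ft_force: [-15.9, -7.0, 12.2]
finger_gap: 21.2
grip_force: 49.6
```

The arm is against its stop: the position no longer changes and the force rose from about 6.5 to 17 N. The picture budget is used up, so I settle and hand in while holding.

```bash
python3 -m handwheel '[[[0,0,0,0,0,0,0],[0,0,0,0,0,0,0],[0,0,0,0,0,0,0],[0,0,0,0,0,0,0]]]'; python3 -c "
from cell import workorder
print(workorder.hand_in())"
```

```text
time: 20.18
eef_pos: [619.7, -83.5, 57.9]
tool_rot: [0.708, 0.707, -0.006, -0.002]
ft_force: [-15.3, -7.1, 11.5]
finger_gap: 21.2
grip_force: 49.6
the job is handed in; nothing more can be done
None
```

The full spool is seated on the platter and released, and the tension arm is held against its stop with about 17 N; I handed the job in at about 20 s, and no verdict came back.

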